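# Get the hemmed-in specimen dish onto the microscope

## Robot

A 6-joint arm with a two-finger parallel gripper is mounted at the origin on the work surface. World frame = base frame: x ahead of the robot, y to its left, z up, the work surface at z = 0. Lengths are in m, angles in degrees, forces in N, time in s.
With the tool pointing down it reaches from about 0.35 to 0.85 m from the base axis. Payload 8.1 kg.
Tool frame: the origin (TCP) lies between the finger pads; the fingertips stand 8 mm ahead of it and the grasp point (between the pads) lies 11 mm behind it; z points along the fingers, y is the line along which they close (so a half turn about z gives the same grasp; the last joint's range is limited). The gripper opens to 85 mm and grips with 20 to 120 N. Pads are 22 mm wide; open, the fingers measure 114 mm over their backs; the gripper's body (76 mm by 85 mm) begins 54 mm behind the grasp point. The pads swing forward as they close: fully open they stand 13 mm farther back than shut.
Start: joints at [60.08, 7.471, 85.268, -0, 87.261, -4.893], TCP at [0.254, 0.544, 0.239] pointing down, gripper open.
Joint ranges: [-169.43, 169.43], [-51.17, 129.36], [1.28, 143.12], [-76.62, 256.62], [0, 156.53], [-152.29, 152.29]. Speed limits (degrees/s): [136.94, 136.94, 159.86, 180, 180, 180].

## Interface

Orientations are given as a 3x3 rotation matrix whose columns are the frame's x, y, z axes.
In Python, from plant import ctrl gives the robot as it stands. The module is installed in compiled form; this text tells all that it offers.
- The arm moves only by the tool servo_tool, never from a script. Its argument "series" is text: rows parted by semicolons, each of 7 numbers parted by spaces: the turn, a rotation vector about the tool's x, y, z in a scale on which 1.0 is 90 degrees, then the shift along the tool's x, y, z in a scale on which 1.0 is 80 cm, then the opening, from 0 (shut) to 1 (fully open). In form: rx ry rz dx dy dz gripper; .... A call has 1 to 20 rows; each row is the pose to reach, as a shift and turn from the pose commanded when the call began, along the tool's axes at that moment; what a row does not reach only later rows make up. A row lasts 1/10 s, in which the tool goes at most 50 mm and 8.59 degrees, less where a joint would pass 70% of its speed; a pose out of reach is approached as far as the arm can. A shift or turn number past 1, either way, is cut back to 1. A call with a gripper value outside its range is refused whole. The fingers move at their own pace and stop on an object; "force" is the grip in N (left out, the last holds). Time passes only in rows, so rows that repeat a pose let the fingers close. It gives the time, the measured TCP pose, the force, the opening and the grip force at its end, in the units of the state.
- ctrl.read_state(): the state, without advancing time (a new reading comes with each control period).
- ctrl.get_image(name): name is "side" or "top"; returns (picture, depth): 400x640x3 uint8, red, green, blue; 400x640 float32, m along the optical axis (not along the pixel's ray), 0 where there is no reading.
- ctrl.camera_info(name): a dict with "mtx" (3x3 intrinsics, pixels), "pose" (4x4, takes a point from camera to world coordinates). Camera axes: x right, y up, looking along -z (the intrinsics and any distortion apply to the point x, -y, -z); pixel columns grow to the right and rows downward; lengths in m; the calibration is good to about 2 mm. A picture is of the moment at which its call begins. camera_info takes no time and is no camera call.
- ctrl.finish_job(): hands the job in; it is judged then, once.
The state is a dict: "time_s": time; "q": joint angles; "joint_vel": joint speeds; "effort": joint torques, N m; "position": TCP position; "tool_rot": TCP orientation; "force": force on the tool from outside, world axes, zero at the start; "moment": the same for the moment, N m; "opening": finger opening in m; "finger_force": force on a finger pad.
Only numpy, scipy, OpenCV 4.12 (cv2) and the standard library are available. Lean on these libraries where they do the work, as an engineer would, in place of code of your own. Each camera call takes 0.05 s, during which the arm holds its last target. There are 200 camera calls.

## Task

First clear the three reagent bottles out of the caddy and stand all of them in the steel tray, then take the specimen dish from behind them and set it on the middle of the microscope's round stage plate, and then put every bottle back upright on the middle of the coaster of its own colour. Keep the bottles and the dish upright, set them down gently rather than dropping them, and leave the beaker where it is.

Things in the scene. Friction and masses are not known exactly. Their poses are not given: they have to be found in the camera images.
- dish: Specimen dish: low closed round box, 52 mm diameter, 28 mm high, white base, green band, clear top, a reddish-brown shell inside; 50 to 100 g. Origin: centre of its underside. It starts on the floor of a grey caddy (176 mm square, rim 14 mm above the bench), hemmed in on three sides by the bottles, their axes some 54 mm from its own; the side away from the robot is open.
- bottle_red: Reagent bottle with red cap and red band: amber glass, 36 mm diameter straight body from 0 to 68 mm height, then a shoulder and a 28 mm diameter cap, 100 mm high in all. 90 to 180 g. Origin: centre of its underside; z up. Starts upright in the caddy on the coaster of its own colour.
- bottle_blue: Reagent bottle with blue cap and blue band: amber glass, 36 mm diameter straight body from 0 to 68 mm height, then a shoulder and a 28 mm diameter cap, 100 mm high in all. 90 to 180 g. Origin: centre of its underside; z up. Starts upright in the caddy on the coaster of its own colour.
- bottle_yellow: Reagent bottle with yellow cap and yellow band: amber glass, 36 mm diameter straight body from 0 to 68 mm height, then a shoulder and a 28 mm diameter cap, 100 mm high in all. 90 to 180 g. Origin: centre of its underside; z up. Starts upright in the caddy on the coaster of its own colour.
- coaster_red: Flat red round coaster fixed on the caddy floor, 48 mm diameter, 2 mm thick; home of the red bottle. Origin: centre of its underside (4 mm above the bench); its top is 2 mm above the origin.
- coaster_blue: Flat blue round coaster fixed on the caddy floor, 48 mm diameter, 2 mm thick; home of the blue bottle. Origin: centre of its underside (4 mm above the bench); its top is 2 mm above the origin.
- coaster_yellow: Flat yellow round coaster fixed on the caddy floor, 48 mm diameter, 2 mm thick; home of the yellow bottle. Origin: centre of its underside (4 mm above the bench); its top is 2 mm above the origin.
- tray: Shallow steel tray fixed on the bench to the robot's left, 260 mm (its x) by 120 mm (its y) outside, walls 4 mm thick and 12 mm high. Origin: centre of its underside, at bench height; z up; inner floor 4 mm above the origin. Empty at the start.
- stage: Microscope base, fixed, on the robot's right: grey, 190 mm (x) by 240 mm (y), 28 mm high, with a round white stage plate 96 mm in diameter whose top is 32 mm above the origin. Origin: at bench height under the plate's centre; z up. The pillar (330 mm high, focus block 60 mm wide) stands 155 mm from the plate's centre towards -y, the head swung out beyond it; nothing is above the plate.
- beaker: Empty glass beaker, 68 mm rim diameter, 85 mm high, standing beyond the caddy. Origin: centre of its underside. Leave it alone.

How it is judged:
By the outcome, as a careful person would: the job done as asked, in the order asked, and still so for the second after the job is handed in, with the robot touching nothing.
It also fails if it takes over 136 s, if anything falls off the work surface, if the arm or the gripper's body presses on something with over 40 N, if the wrist force passes 120 N, or if a joint passes its speed limit or range.

## Working session

There is one attempt and no reset: what is moved stays moved. The work goes in short steps, Python scripts to look and compute and a tool call to move; the robot and the scene stay as the last step left them, time stands still between calls to the robot, and variables do not carry over. Pictures are saved under pics/ and viewed, at most 14 in all, crops included, and the job is handed in when it is done.

Besides the shell and the picture viewer there is one more tool, called in YAML: its name, and indented under it one key for each argument. servo_tool: Moves the arm, as the interface text tells. Its arguments: {"type":"object","properties":{"series":{"type":"string"},"force":{"type":"number"}},"required":["series"]}

```bash
mkdir -p pics
cat > h.py <<'E'
import numpy as np, cv2
from plant import ctrl
def cam(n): 
    i=ctrl.camera_info(n); return np.array(i["mtx"]),np.array(i["pose"]),i
def ray(n,u,v):
    K,T,_=cam(n); d=np.linalg.inv(K)@[u,v,1]; d=T[:3,:3]@[d[0],-d[1],-d[2]]
    return T[:3,3],d
def onz(n,u,v,z):
    o,d=ray(n,u,v); return o+d*(z-o[2])/d[2]
def cloud(n,D):
    K,T,_=cam(n); v,u=np.mgrid[0:400,0:640]
    p=np.stack([(u-K[0,2])/K[0,0]*D,-(v-K[1,2])/K[1,1]*D,-D],-1)
    return p@T[:3,:3].T+T[:3,3]
def shot(n,name):
    im,D=ctrl.get_image(n); cv2.imwrite("pics/"+name,im[...,::-1]); np.save("pics/"+name[:-4]+".npy",D); return im,D
E
python3 - <<'E'
from h import *
for n in ("top","side"):
    shot(n,n+"0.png"); K,T,i=cam(n); print(n,K.round(1).tolist(),T.round(3).tolist(),[k for k in i])
s=ctrl.read_state(); print({k:np.round(s[k],3).tolist() for k in("time_s","position","tool_rot","force","opening")})
E
```

```text
top [[417.4, 0.0, 316.5], [0.0, 417.4, 201.0], [0.0, 0.0, 1.0]] [[0.027, 0.997, -0.065, 0.573], [-1.0, 0.028, 0.005, 0.017], [0.007, 0.065, 0.998, 0.891], [0.0, 0.0, 0.0, 1.0]] ['mtx', 'pose']
side [[505.3, 0.0, 316.2], [0.0, 505.3, 198.2], [0.0, 0.0, 1.0]] [[0.993, 0.091, -0.075, 0.556], [-0.117, 0.661, -0.741, -0.866], [-0.018, 0.744, 0.667, 0.823], [0.0, 0.0, 0.0, 1.0]] ['mtx', 'pose']
{'time_s': 0.1, 'position': [0.254, 0.543, 0.238], 'tool_rot': [[-0.906, 0.423, -0.001], [0.423, 0.906, -0.001], [0.0, -0.002, -1.0]], 'force': [-0.167, -0.477, 0.198], 'opening': 0.085}
```

View pics/top0.png

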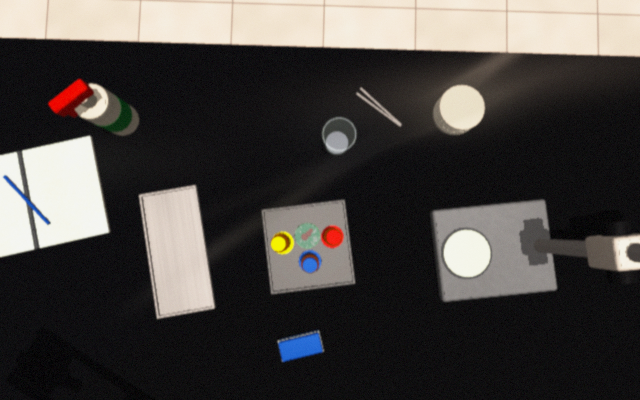

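View pics/side0.png

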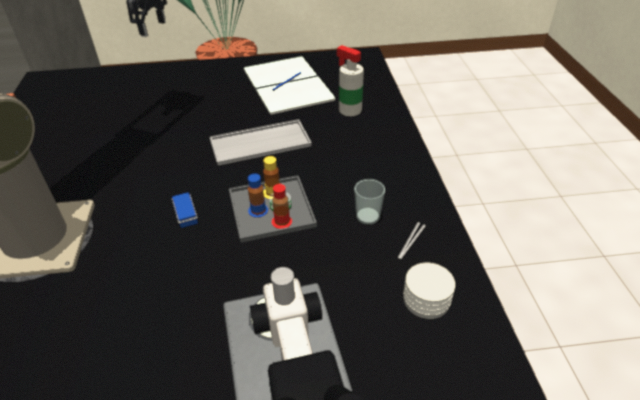

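The top view shows the caddy at cols 262–355, rows 200–293. The yellow cap is at (280,243), red (333,237), blue (310,262) and the dish (306,236). The tray runs from (140,185) to (214,318), and the stage plate is at (467,253). The side view has the same layout, with the pillar hiding most of the plate.

```bash
cat >> h.py <<'E'
COL={"red":[(0,8),(172,180)],"blue":[(105,125)],"yellow":[(24,34)]}
def mask(im,c,box,smin=150,vmin=90):
    h=cv2.cvtColor(im,cv2.COLOR_RGB2HSV); m=np.zeros(im.shape[:2],bool)
    for a,b in COL[c]: m|=(h[...,0]>=a)&(h[...,0]<=b)
    m&=(h[...,1]>=smin)&(h[...,2]>=vmin); o=np.zeros_like(m); x0,x1,y0,y1=box; o[y0:y1,x0:x1]=m[y0:y1,x0:x1]; return o
def caps(im,D,box,zlo):
    """centre of each cap: cloud points near the cap-top level, enclosing circle"""
    P=cloud("top",D); r={}
    for c in COL:
        m=mask(im,c,box); m&=(P[...,2]>zlo)
        if m.sum()<20: r[c]=None; continue
        v,u=np.nonzero(m); (cu,cv),rad=cv2.minEnclosingCircle(np.stack([u,v],1).astype(np.float32))
        z=np.median(P[m][:,2]); r[c]=(onz("top",cu,cv,zlo+.008).round(4).tolist(),onz("top",u.mean(),v.mean(),zlo+.008).round(4).tolist(),round(rad,1),int(m.sum()),round(float(z),4))
    return r
E
python3 - <<'E'
from h import *
im=cv2.imread("pics/top0.png")[...,::-1].copy(); D=np.load("pics/top0.npy")
P=cloud("top",D)
for k,v in caps(im,D,(255,365,195,300),.098).items(): print(k,v)
g=cv2.cvtColor(im,cv2.COLOR_RGB2GRAY)
# plate
m=np.zeros(g.shape,np.uint8); m[220:290,430:505]=(g[220:290,430:505]>190)
cs,_=cv2.findContours(m,0,2); c=max(cs,key=cv2.contourArea); e=cv2.fitEllipse(c); print("plate",e,onz("top",*e[0],.032), 96/2/1000*417/.86, np.median(P[m>0][:,2]))
# tray
m=np.zeros(g.shape,np.uint8); m[170:330,125:230]=(g[170:330,125:230]>60)
c=max(cv2.findContours(m,0,2)[0],key=cv2.contourArea); r=cv2.minAreaRect(c); print("tray",r); b=np.array([onz("top",*p,.012) for p in cv2.boxPoints(r)]); print(b.round(3).tolist(),b.mean(0),np.linalg.norm(np.diff(b,axis=0),axis=1))
m=np.zeros(g.shape,np.uint8); m[190:305,250:370]=(g[190:305,250:370]>45)
c=max(cv2.findContours(m,0,2)[0],key=cv2.contourArea); r=cv2.minAreaRect(c); b=np.array([onz("top",*p,.014) for p in cv2.boxPoints(r)]); print("caddy",b.round(3).tolist(),b.mean(0),np.linalg.norm(np.diff(b,axis=0),axis=1))
# dish: hue green pixels in the caddy
h=cv2.cvtColor(im,cv2.COLOR_RGB2HSV); m=np.zeros(g.shape,bool); s=np.s_[215:255,285:330]; m[s]=(h[s][...,0]>60)&(h[s][...,0]<100)&(h[s][...,1]>40)
v,u=np.nonzero(m); q=cv2.minEnclosingCircle(np.stack([u,v],1).astype(np.float32)); print("dish",q,m.sum(),onz("top",*q[0],.03),u.min(),u.max(),v.min(),v.max(),np.percentile(P[m][:,2],[10,50,90]))
crop=im[195:300,255:365,::-1]; cv2.imwrite("pics/crop0.png",cv2.resize(crop,None,fx=5,fy=5,interpolation=2))
# coasters side
im2=cv2.imread("pics/side0.png")[...,::-1].copy(); D2=np.load("pics/side0.npy"); P2=cloud("side",D2)
for cc in COL:
    m=mask(im2,cc,(225,320,150,240)); n,l,st,ce=cv2.connectedComponentsWithStats(m.astype(np.uint8))
    for i in range(1,n):
        if st[i,4]>15: print(cc,st[i].tolist(),np.median(P2[l==i],axis=0).round(3))
cv2.imwrite("pics/crop1.png",cv2.resize(im2[150:245,222:322,::-1],None,fx=5,fy=5,interpolation=2))
E
```

```text
red ([0.5612, -0.0197, 0.106], [0.5573, -0.0202, 0.106], 9.5, 173, 0.1055)
blue ([0.5045, 0.0232, 0.106], [0.5048, 0.0231, 0.106], 7.0, 156, 0.1056)
yellow ([0.5419, 0.0831, 0.106], [0.5418, 0.083, 0.106], 7.4, 176, 0.1056)
plate ((466.6503601074219, 252.95126342773438), (45.18501663208008, 46.69831085205078), 150.68719482421875) [ 0.53092646 -0.29840364  0.032     ] 23.274418604651164 0.03142090620368221
tray ((176.12957763671875, 251.20855712890625), (127.81123352050781, 60.37022399902344), 81.34745788574219)
[[0.638, 0.392, 0.012], [0.66, 0.267, 0.012], [0.399, 0.215, 0.012], [0.377, 0.338, 0.012]] [0.51840262 0.30305024 0.012     ] [0.12666316 0.26691582 0.12426609]
caddy [[0.611, 0.132, 0.014], [0.639, -0.047, 0.014], [0.459, -0.074, 0.014], [0.433, 0.103, 0.014]] [0.53546613 0.02856653 0.014     ] [0.18117602 0.1810646  0.17880433]
dish ((306.78570556640625, 235.2142791748047), 12.505200386047363) 320 [0.55820486 0.03061198 0.03      ] 295 319 223 247 [0.029905   0.03180213 0.03379151]
red [273, 183, 12, 16, 163] [ 0.558 -0.03   0.102]
red [272, 212, 20, 16, 231] [ 0.558 -0.037  0.015]
blue [248, 173, 13, 12, 110] [0.504 0.019 0.103]
blue [249, 206, 18, 11, 49] [0.498 0.01  0.004]
yellow [263, 156, 14, 9, 100] [0.543 0.082 0.103]
yellow [263, 189, 6, 9, 29] [0.525 0.075 0.004]
```

View pics/crop0.png

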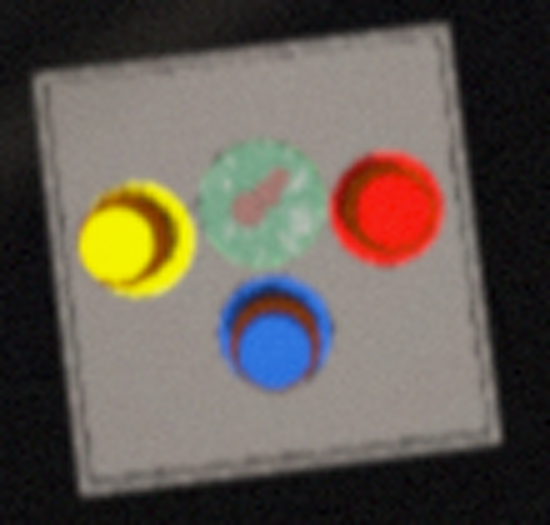

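The crop shows all three coasters around their bottles and the dish (green circle at crop 263,203) in the middle. Distances from the dish to the bottles come out at about 51–55 mm, as they should. I'll grip along world x (tool yaw 0), which clears the neighbouring bottles, and start with yellow.

Units first: shifts go in shares of 80 cm and turns go in shares of 90 degrees. So -45.55 cm / 80 = -0.5694, -42 cm / 80 = -0.525, 65 degrees / 90 = 0.7222.

servo_tool:
  series: "0 0 0.0889 -0.0525 -0.0338 0 0.7;0 0 0.1778 -0.105 -0.0675 0 0.7;0 0 0.2667 -0.1575 -0.1013 0 0.7;0 0 0.3556 -0.21 -0.135 0.0125 0.7;0 0 0.4444 -0.2625 -0.1688 0.025 0.7;0 0 0.5333 -0.315 -0.2025 0.0375 0.7;0 0 0.6222 -0.3675 -0.2363 0.05 0.7;0 0 0.7222 -0.42 -0.27 0.05 0.7;0 0 0.7222 -0.4725 -0.3038 0.05 0.7;0 0 0.7222 -0.525 -0.3375 0.05 0.7;0 0 0.7222 -0.5694 -0.3688 0.05 0.7;0 0 0.7222 -0.5694 -0.3688 0.05 0.7;0 0 0.7222 -0.5694 -0.3688 0.05 0.7;0 0 0.7222 -0.5694 -0.3688 0.05 0.7"
  force: 30

```text
time_s: 1.5
position: [0.5412, 0.0843, 0.1989]
tool_rot: [[0.0, 1.0, -0.001], [1.0, -0.0, 0.0], [0.0, -0.001, -1.0]]
force: [-0.7, 1.1, 0.1]
opening: 0.0599
finger_force: 0.0
```

Converted, 14.8 cm / 80 = 0.185, 14 cm / 80 = 0.175.

servo_tool:
  series: "0 0 0 -0.0013 0.0013 0.0375 0.7;0 0 0 -0.0013 0.0013 0.0813 0.7;0 0 0 -0.0013 0.0013 0.125 0.7;0 0 0 -0.0013 0.0013 0.1563 0.7;0 0 0 -0.0013 0.0013 0.175 0.7;0 0 0 -0.0013 0.0013 0.185 0.7;0 0 0 -0.0013 0.0013 0.185 0.7;0 0 0 -0.0013 0.0013 0.185 0;0 0 0 -0.0013 0.0013 0.185 0;0 0 0 -0.0013 0.0013 0.185 0;0 0 0 -0.0013 0.0013 0.185 0;0 0 0 -0.0013 0.0013 0.185 0;0 0 0 -0.0013 0.0013 0.185 0"
  force: 30

```text
time_s: 2.8
position: [0.5443, 0.0828, 0.0532]
tool_rot: [[0.001, 1.0, 0.003], [1.0, -0.001, 0.0], [0.0, 0.003, -1.0]]
force: [-0.3, 0.5, 6.8]
opening: 0.0347
finger_force: 30.4
```

Converted, 23.5 cm / 80 = 0.2938, 22.5 cm / 80 = 0.2813.

servo_tool:
  series: "0 0 0 0 0 -0.0063 0;0 0 0 0 0 -0.025 0;0 0 0 0 0 -0.0563 0;0 0 0 0.0125 0.0063 -0.0938 0;0 0 0 0.05 0.0188 -0.1125 0;0 0 0 0.1 0.0313 -0.1125 0;0 0 0 0.15 0.0438 -0.1125 0;0 0 0 0.2 0.0563 -0.1125 0;0 0 0 0.25 0.0625 -0.1125 0;0 0 0 0.2813 0.0675 -0.1 0;0 0 0 0.2938 0.0675 -0.075 0;0 0 0 0.2938 0.0675 -0.05 0;0 0 0 0.2938 0.0675 -0.0313 0;0 0 0 0.2938 0.0675 -0.0188 0;0 0 0 0.2938 0.0675 -0.0125 0;0 0 0 0.2938 0.0675 -0.01 0;0 0 0 0.2938 0.0675 -0.01 0"

```text
time_s: 4.5
position: [0.5973, 0.3174, 0.0598]
tool_rot: [[0.001, 1.0, 0.001], [1.0, -0.001, 0.0], [0.0, 0.001, -1.0]]
force: [0.2, 0.2, -1.7]
opening: 0.0347
finger_force: 30.3
```

Run:
```python
from h import *
im,D=shot("side","s1.png"); im2,D2=shot("top","t1.png"); P=cloud("side",D)
cv2.imwrite("pics/c1.png",np.hstack([cv2.resize(im[60:240,190:330,::-1],None,fx=3,fy=3),cv2.resize(im2[170:350,120:260,::-1],None,fx=2.6,fy=3)])[:540,:790])
```

```text
(no output)
```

View pics/c1.png

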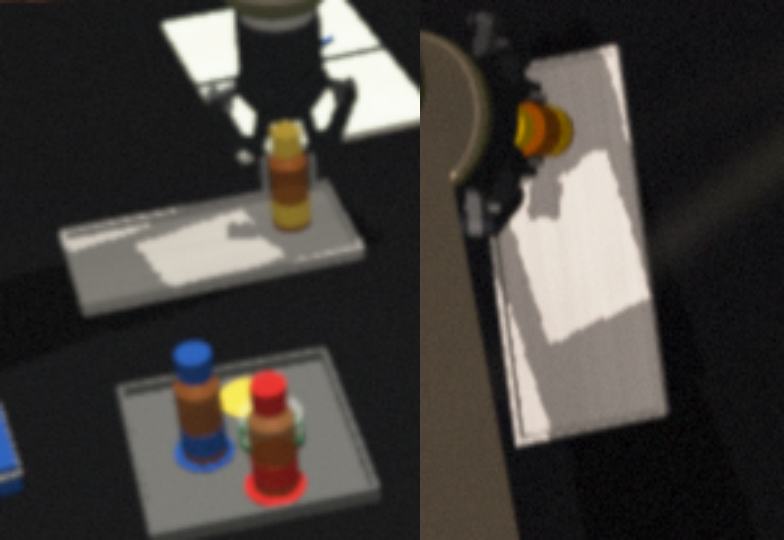

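The picture shows the yellow bottle held upright over the far end of the tray, with blue, red and the dish untouched in the caddy. I'll lower it gently.

servo_tool:
  series: "0 0 0 0 0 0.0038 0;0 0 0 0 0 0.0063 0;0 0 0 0 0 0.0081 0;0 0 0 0 0 0.0094 0;0 0 0 0 0 0.0106 0;0 0 0 0 0 0.0113 0"

```text
time_s: 5.2
position: [0.597, 0.3178, 0.0512]
tool_rot: [[0.0, 1.0, 0.0], [1.0, -0.0, 0.0], [0.0, 0.0, -1.0]]
force: [-3.5, -2.1, 6.9]
opening: 0.0353
finger_force: 31.1
```

servo_tool:
  series: "0 0 0 0 0 -0.0006 0.2;0 0 0 0 0 -0.0006 0.7;0 0 0 0 0 -0.0006 0.7;0 0 0 0 0 -0.0006 0.7;0 0 0 0 0 -0.0125 0.7;0 0 0 0 0 -0.05 0.7;0 0 0 0 0 -0.1 0.7;0 0 0 -0.0375 -0.0125 -0.15 0.7;0 0 0 -0.0938 -0.0313 -0.175 0.7;0 0 0 -0.15 -0.05 -0.175 0.7;0 0 0 -0.2063 -0.0688 -0.175 0.7;0 0 0 -0.2625 -0.0875 -0.175 0.7;0 0 0 -0.3188 -0.1063 -0.175 0.7;0 0 0 -0.3688 -0.115 -0.175 0.7;0 0 0 -0.3688 -0.115 -0.175 0.7;0 0 0 -0.3688 -0.115 -0.175 0.7"

```text
time_s: 6.8
position: [0.5049, 0.0219, 0.1913]
tool_rot: [[0.003, 1.0, 0.002], [1.0, -0.003, 0.0], [0.0, 0.002, -1.0]]
force: [-0.3, 0.0, 0.4]
opening: 0.0598
finger_force: 0.0
```

Run:
```python
from h import *
im,D=shot("top","t2.png"); print(caps(im,D,(120,365,170,330),.092))
s=ctrl.read_state(); print(s["position"])
im,D=shot("side","s2.png"); P=cloud("side",D)
for c in COL:
    m=mask(im,c,(190,330,90,240)); n,l,st,ce=cv2.connectedComponentsWithStats(m.astype(np.uint8))
    for i in range(1,n):
        if st[i,4]>25: print(c,st[i].tolist(),ce[i].round(1),np.median(P[l==i],axis=0).round(3))
```

```text
{'red': ([0.5555, -0.0211, 0.1], [0.557, -0.0205, 0.1], 8.3, 175, 0.1057), 'blue': None, 'yellow': ([0.5953, 0.3185, 0.1], [0.5948, 0.3181, 0.1], 7.6, 173, 0.1037)}
[0.50503464 0.02277198 0.19108199]
red [274, 184, 12, 15, 148] [279.1 191. ] [ 0.559 -0.031  0.102]
red [272, 212, 20, 16, 231] [281.3 220.6] [ 0.558 -0.038  0.015]
blue [249, 174, 11, 9, 74] [253.8 178. ] [0.506 0.018 0.104]
blue [190, 199, 5, 18, 51] [191.2 209.8] [0.353 0.015 0.027]
yellow [282, 105, 8, 6, 35] [285.1 107.2] [0.596 0.309 0.101]
```

Converted, 14 cm / 80 = 0.175, 13.4 cm / 80 = 0.1675.

servo_tool:
  series: "0 0 0 0 0 0.0375 0.7;0 0 0 0 0 0.0813 0.7;0 0 0 0 0 0.1188 0.7;0 0 0 0 0 0.15 0.7;0 0 0 0 0 0.1675 0.7;0 0 0 0 0 0.175 0.7;0 0 0 0 0 0.175 0.7;0 0 0 0 0 0.175 0;0 0 0 0 0 0.175 0;0 0 0 0 0 0.175 0;0 0 0 0 0 0.175 0;0 0 0 0 0 0.175 0;0 0 0 0 0 0.175 0"

```text
time_s: 8.2
position: [0.5062, 0.0227, 0.052]
tool_rot: [[0.001, 1.0, 0.003], [1.0, -0.001, 0.0], [0.0, 0.003, -1.0]]
force: [-0.6, 1.6, 6.3]
opening: 0.0353
finger_force: 30.4
```

Converted, 26.5 cm / 80 = 0.3313, -0.05 cm / 80 = -0.0006.

servo_tool:
  series: "0 0 0 0 0 -0.0063 0;0 0 0 0 0 -0.025 0;0 0 0 0 0 -0.0563 0;0 0 0 0.0125 -0.0063 -0.0938 0;0 0 0 0.05 -0.0125 -0.1125 0;0 0 0 0.1 -0.025 -0.1125 0;0 0 0 0.15 -0.0375 -0.1125 0;0 0 0 0.2 -0.05 -0.1125 0;0 0 0 0.25 -0.0625 -0.1125 0;0 0 0 0.3 -0.075 -0.1 0;0 0 0 0.3313 -0.0813 -0.075 0;0 0 0 0.3313 -0.0813 -0.05 0;0 0 0 0.3313 -0.0813 -0.0313 0;0 0 0 0.3313 -0.0813 -0.0188 0;0 0 0 0.3313 -0.0813 -0.0113 0;0 0 0 0.3313 -0.0813 -0.0063 0;0 0 0 0.3313 -0.0813 -0.0038 0;0 0 0 0.3313 -0.0813 -0.0019 0;0 0 0 0.3313 -0.0813 -0.0006 0;0 0 0 0.3313 -0.0813 0.0004 0"

```text
time_s: 10.2
position: [0.4402, 0.2878, 0.0504]
tool_rot: [[0.001, 1.0, 0.001], [1.0, -0.001, 0.0], [0.0, 0.001, -1.0]]
force: [-0.2, 0.3, -1.9]
opening: 0.0349
finger_force: 30.2
```

Converted, 0.13 cm / 80 = 0.0016, 0.05 cm / 80 = 0.0006.

servo_tool:
  series: "0 0 0 0 0 0.0006 0;0 0 0 0 0 0.0013 0;0 0 0 0 0 0.0016 0;0 0 0 0 0 0.0016 0"

```text
time_s: 10.6
position: [0.4402, 0.288, 0.05]
tool_rot: [[0.0, 1.0, 0.001], [1.0, -0.0, 0.0], [0.0, 0.001, -1.0]]
force: [-3.4, -3.0, 9.0]
opening: 0.0351
finger_force: 31.2
```

Converted, -30.85 cm / 80 = -0.3856, -0.05 cm / 80 = -0.0006.

servo_tool:
  series: "0 0 0 0 0 -0.0006 0.2;0 0 0 0 0 -0.0006 0.7;0 0 0 0 0 -0.0006 0.7;0 0 0 0 0 -0.0006 0.7;0 0 0 0 0 -0.0125 0.7;0 0 0 0 0 -0.05 0.7;0 0 0 0 0 -0.1 0.7;0 0 0 -0.0375 0.0125 -0.15 0.7;0 0 0 -0.0938 0.0375 -0.175 0.7;0 0 0 -0.15 0.0625 -0.175 0.7;0 0 0 -0.2063 0.0875 -0.175 0.7;0 0 0 -0.2625 0.1125 -0.175 0.7;0 0 0 -0.3188 0.1313 -0.175 0.7;0 0 0 -0.3688 0.1463 -0.175 0.7;0 0 0 -0.3856 0.1463 -0.175 0.7;0 0 0 -0.3856 0.1463 -0.175 0.7;0 0 0 -0.3856 0.1463 -0.175 0.7"

```text
time_s: 12.3
position: [0.5565, -0.0203, 0.189]
tool_rot: [[0.001, 1.0, -0.0], [1.0, -0.001, 0.001], [0.001, -0.0, -1.0]]
force: [-0.3, -0.2, -0.5]
opening: 0.0596
finger_force: 0.0
```

Run:
```python
from h import *
im,D=shot("top","t3.png"); print(caps(im,D,(120,365,170,330),.092))
P=cloud("top",D)
for c in COL:
    m=mask(im,c,(255,365,195,300))&(P[...,2]<.03); 
    if m.sum()<20: continue
    v,u=np.nonzero(m); (cu,cv),r=cv2.minEnclosingCircle(np.stack([u,v],1).astype(np.float32)); print(c,onz("top",cu,cv,.006).round(4),onz("top",u.mean(),v.mean(),.006).round(4),r,m.sum())
s=ctrl.read_state(); print(s["position"])
```

```text
{'red': None, 'blue': ([0.4383, 0.2878, 0.1], [0.4381, 0.2878, 0.1], 7.3, 160, 0.1042), 'yellow': ([0.5699, 0.2118, 0.1], [0.594, 0.3138, 0.1], 65.0, 178, 0.1042)}
yellow [0.5437 0.1019 0.006 ] [0.5443 0.1034 0.006 ] 5.099119663238525 24
[ 0.55644903 -0.01968654  0.18891555]
```

Converted, 13.8 cm / 80 = 0.1725, 13.2 cm / 80 = 0.165.

servo_tool:
  series: "0 0 0 0 0 0.0375 0.7;0 0 0 0 0 0.0813 0.7;0 0 0 0 0 0.1188 0.7;0 0 0 0 0 0.15 0.7;0 0 0 0 0 0.165 0.7;0 0 0 0 0 0.1725 0.7;0 0 0 0 0 0.1725 0.7;0 0 0 0 0 0.1725 0;0 0 0 0 0 0.1725 0;0 0 0 0 0 0.1725 0;0 0 0 0 0 0.1725 0;0 0 0 0 0 0.1725 0;0 0 0 0 0 0.1725 0"

```text
time_s: 13.65
position: [0.5581, -0.021, 0.0524]
tool_rot: [[0.001, 1.0, 0.003], [1.0, -0.001, -0.0], [-0.0, 0.003, -1.0]]
force: [-0.8, 1.5, 6.3]
opening: 0.0349
finger_force: 33.1
```

Converted, 32.3 cm / 80 = 0.4038, 30.5 cm / 80 = 0.3813.

servo_tool:
  series: "0 0 0 0 0 -0.0063 0;0 0 0 0 0 -0.025 0;0 0 0 0 0 -0.0563 0;0 0 0 0.0125 0 -0.0938 0;0 0 0 0.0625 -0.0125 -0.125 0;0 0 0 0.1188 -0.025 -0.125 0;0 0 0 0.175 -0.0375 -0.125 0;0 0 0 0.2313 -0.0488 -0.125 0;0 0 0 0.2875 -0.0488 -0.125 0;0 0 0 0.3375 -0.0488 -0.125 0;0 0 0 0.3813 -0.0488 -0.1125 0;0 0 0 0.4038 -0.0488 -0.0875 0;0 0 0 0.4038 -0.0488 -0.0563 0;0 0 0 0.4038 -0.0488 -0.0313 0;0 0 0 0.4038 -0.0488 -0.0163 0;0 0 0 0.4038 -0.0488 -0.0088 0;0 0 0 0.4038 -0.0488 -0.005 0;0 0 0 0.4038 -0.0488 -0.0025 0;0 0 0 0.4038 -0.0488 -0.0006 0;0 0 0 0.4038 -0.0488 0.0006 0"

```text
time_s: 15.65
position: [0.5184, 0.3024, 0.051]
tool_rot: [[0.001, 1.0, 0.001], [1.0, -0.001, 0.001], [0.001, 0.001, -1.0]]
force: [0.3, 0.4, -0.3]
opening: 0.0347
finger_force: 32.7
```

Converted, 0.1 cm / 80 = 0.0013, 0.05 cm / 80 = 0.0006.

servo_tool:
  series: "0 0 0 0 0 0.0006 0;0 0 0 0 0 0.0013 0;0 0 0 0 0 0.0013 0"

```text
time_s: 15.95
position: [0.5184, 0.3025, 0.0504]
tool_rot: [[0.0, 1.0, 0.001], [1.0, -0.0, 0.001], [0.001, 0.001, -1.0]]
force: [-1.7, -0.7, 6.1]
opening: 0.0355
finger_force: 32.8
```

servo_tool:
  series: "0 0 0 0 0 -0.0006 0.2;0 0 0 0 0 -0.0006 0.7;0 0 0 0 0 -0.0006 0.7;0 0 0 0 0 -0.0006 0.7;0 0 0 0 0 -0.0125 0.7;0 0 0 0 0 -0.05 0.7;0 0 0 0 0 -0.1 0.7;0 0 0 0 0 -0.15 0.8;0 0 0 0 0 -0.175 1;0 0 0 0 0 -0.175 1"

```text
time_s: 16.95
position: [0.5203, 0.3034, 0.195]
tool_rot: [[0.0, 1.0, 0.008], [1.0, -0.0, 0.004], [0.004, 0.008, -1.0]]
force: [0.7, 0.7, 0.8]
opening: 0.0852
finger_force: 0.0
```

```bash
cat > m.py <<'E'
from h import *
import sys
im,D=shot("top",sys.argv[1]+".png"); im2,D2=shot("side",sys.argv[1]+"s.png")
def circ(n,m,z):
    c=max(cv2.findContours(m.astype(np.uint8),0,2)[0],key=cv2.contourArea); h=cv2.convexHull(c); e=cv2.fitEllipse(h) 
    v,u=np.nonzero(m); return onz(n,*e[0],z).round(4),onz(n,u.mean(),v.mean(),z).round(4),np.round(e[1],1),int(m.sum())
for c in COL:
    print(c,*circ("top",mask(im,c,(255,365,195,300),120,70),.006)," side ",*circ("side",mask(im2,c,(225,320,165,240),120,70),.006))
h=cv2.cvtColor(im,cv2.COLOR_RGB2HSV); m=np.zeros(h.shape[:2],bool); s=np.s_[215:255,285:330]; m[s]=(h[s][...,0]>60)&(h[s][...,0]<100)&(h[s][...,1]>40)
print("dish",*circ("top",m,.03)); 
P2=cloud("side",D2); m=np.zeros_like(m); s=np.s_[180:235,240:315]; h=cv2.cvtColor(im2,cv2.COLOR_RGB2HSV); m[s]=(P2[s][...,2]>.020)&(P2[s][...,2]<.045)&(P2[s][...,0]>.51)&(P2[s][...,0]<.6)&(abs(P2[s][...,1]-.03)<.04); q=P2[m]; print("dish side",q.shape,q.min(0),q.max(0),q.mean(0))
E
python3 m.py t4; python3 -c "
import cv2,numpy as np
a=cv2.imread('pics/t4.png')[170:330,120:370];b=cv2.imread('pics/t4s.png')[90:245,190:330]
cv2.imwrite('pics/c4.png',np.hstack([cv2.resize(a,(460,294)),cv2.resize(b,(266,294))]))"
```

```text
red [ 0.5572 -0.022   0.006 ] [ 0.5572 -0.022   0.006 ] [22.6 22.9] 417  side  [ 0.5579 -0.0261  0.006 ] [ 0.5578 -0.0261  0.006 ] [14.8 20.6] 248
blue [0.5038 0.0236 0.006 ] [0.5037 0.0236 0.006 ] [22.  22.1] 393  side  [0.5048 0.0189 0.006 ] [0.5048 0.0188 0.006 ] [13.1 19.3] 206
yellow [0.5412 0.083  0.006 ] [0.5412 0.0829 0.006 ] [22.7 23. ] 421  side  [0.5415 0.0789 0.006 ] [0.5382 0.0836 0.006 ] [12.7 19. ] 140
dish [0.5583 0.0306 0.03  ] [0.5585 0.0324 0.03  ] [23.9 24.8] 320
dish side (309, 3) [ 0.5337886  -0.00178222  0.02031513] [0.58526209 0.05390559 0.03355622] [0.55957504 0.02394294 0.02868131]
```

View pics/c4.png

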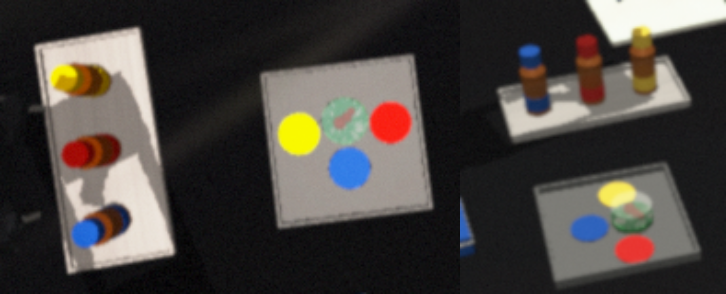

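All three bottles stand upright in the tray (yellow, red and blue caps at crop (65,78), (76,153) and (86,233)). The coasters are bare and the dish is clear at crop (345,120). Next is the dish.

Converted, -27.3 cm / 80 = -0.3413, 3.9 cm / 80 = 0.0488.

servo_tool:
  series: "0 0 0 -0.05 0.0075 0 0.8;0 0 0 -0.1063 0.015 0 0.8;0 0 0 -0.1625 0.0225 0 0.8;0 0 0 -0.2188 0.03 0 0.8;0 0 0 -0.275 0.0375 0 0.8;0 0 0 -0.325 0.045 0 0.8;0 0 0 -0.3413 0.0488 0.025 0.8;0 0 0 -0.3413 0.0488 0.0625 0.8;0 0 0 -0.3413 0.0488 0.1063 0.8;0 0 0 -0.3413 0.0488 0.1438 0.8;0 0 0 -0.3413 0.0488 0.1625 0.8;0 0 0 -0.3413 0.0488 0.175 0.8;0 0 0 -0.3413 0.0488 0.175 0.8;0 0 0 -0.3413 0.0488 0.175 0.8"

```text
time_s: 18.45
position: [0.5575, 0.0292, 0.0503]
tool_rot: [[0.0, 1.0, 0.001], [1.0, -0.0, -0.0], [-0.0, 0.001, -1.0]]
force: [1.0, 1.0, -0.3]
opening: 0.0687
finger_force: 0.0
```

Run:
```python
from h import *
im,D=shot("side","s5.png"); cv2.imwrite("pics/c5.png",cv2.resize(im[140:250,215:335,::-1],None,fx=4,fy=4,interpolation=2))
```

```text
(no output)
```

View pics/c5.png

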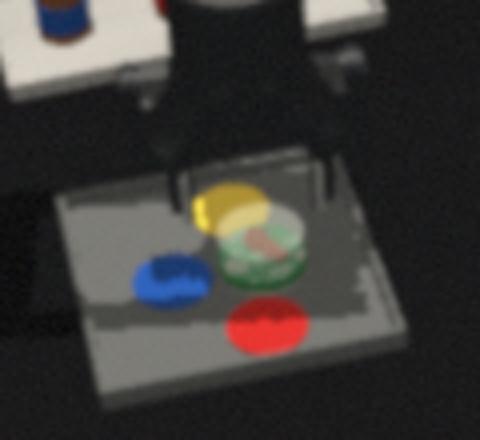

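The fingertips at crop (178,205) and (330,195) straddle the dish at (262,245). I'll go down and grip.

Converted, 3.6 cm / 80 = 0.045, 0.15 cm / 80 = 0.0019.

servo_tool:
  series: "0 0 0 0.0013 0.0019 0.0125 0.8;0 0 0 0.0013 0.0019 0.025 0.8;0 0 0 0.0013 0.0019 0.035 0.8;0 0 0 0.0013 0.0019 0.0413 0.8;0 0 0 0.0013 0.0019 0.045 0.8;0 0 0 0.0013 0.0019 0.045 0.8;0 0 0 0.0013 0.0019 0.045 0;0 0 0 0.0013 0.0019 0.045 0;0 0 0 0.0013 0.0019 0.045 0;0 0 0 0.0013 0.0019 0.045 0;0 0 0 0.0013 0.0019 0.045 0;0 0 0 0.0013 0.0019 0.045 0"
  force: 25

```text
time_s: 19.7
position: [0.5586, 0.0302, 0.0136]
tool_rot: [[0.0, 1.0, 0.001], [1.0, -0.0, -0.0], [-0.0, 0.001, -1.0]]
force: [-0.1, 0.5, 2.2]
opening: 0.0511
finger_force: 26.5
```

Converted, -32.9 cm / 80 = -0.4113, -4.5 cm / 80 = -0.0563.

servo_tool:
  series: "0 0 0 0 0 -0.0063 0;0 0 0 0 0 -0.025 0;0 0 0 0 0 -0.0563 0;0 0 0 -0.0125 0 -0.0938 0;0 0 0 -0.0625 -0.0063 -0.125 0;0 0 0 -0.1188 -0.0125 -0.125 0;0 0 0 -0.175 -0.0188 -0.125 0;0 0 0 -0.2313 -0.025 -0.125 0;0 0 0 -0.2875 -0.0313 -0.125 0;0 0 0 -0.3438 -0.0338 -0.125 0;0 0 0 -0.3875 -0.0338 -0.1125 0;0 0 0 -0.4113 -0.0338 -0.1 0;0 0 0 -0.4113 -0.0338 -0.0813 0;0 0 0 -0.4113 -0.0338 -0.065 0;0 0 0 -0.4113 -0.0338 -0.055 0;0 0 0 -0.4113 -0.0338 -0.05 0;0 0 0 -0.4113 -0.0338 -0.05 0;0 0 0 -0.4113 -0.0338 -0.05 0"

```text
time_s: 21.5
position: [0.5316, -0.2984, 0.0537]
tool_rot: [[-0.0, 1.0, 0.001], [1.0, 0.0, -0.0], [-0.0, 0.001, -1.0]]
force: [-0.5, 0.4, -1.2]
opening: 0.0511
finger_force: 26.4
```

Run:
```python
from h import *
im,D=shot("side","s6.png"); im2,_=shot("top","t6.png"); cv2.imwrite("pics/c6.png",np.hstack([cv2.resize(im[230:340,215:345,::-1],(390,330)),cv2.resize(im2[195:305,420:550,::-1],(390,330))]))
```

```text
(no output)
```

View pics/c6.png

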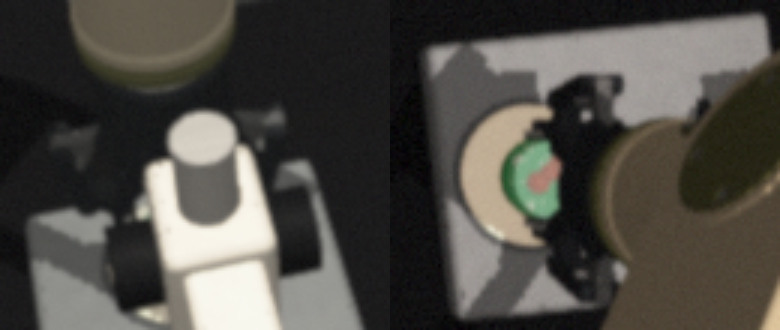

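The top crop shows the dish just above the plate. Allowing for parallax, it sits within about 2 mm of the middle. I'll lower it and release.

Converted, 1.25 cm / 80 = 0.0156, 1.2 cm / 80 = 0.015.

servo_tool:
  series: "0 0 0 0 0 0.005 0;0 0 0 0 0 0.0088 0;0 0 0 0 0 0.0113 0;0 0 0 0 0 0.0125 0;0 0 0 0 0 0.0138 0;0 0 0 0 0 0.0144 0;0 0 0 0 0 0.015 0;0 0 0 0 0 0.0156 0"

```text
time_s: 22.4
position: [0.5313, -0.299, 0.0416]
tool_rot: [[0.0, 1.0, 0.0], [1.0, -0.0, -0.0], [-0.0, 0.0, -1.0]]
force: [-4.2, 2.8, 9.7]
opening: 0.051
finger_force: 27.3
```

Converted, 51 cm / 80 = 0.6375, -15.3 cm / 80 = -0.1913.

servo_tool:
  series: "0 0 0 0 0 -0.0006 0.6;0 0 0 0 0 -0.0006 0.8;0 0 0 0 0 -0.0006 0.8;0 0 0 0 0 -0.0006 0.8;0 0 0 0 0 -0.0125 0.8;0 0 0 0 0 -0.0375 0.8;0 0 0 0 0 -0.0813 0.8;0 0 0 0 0 -0.1313 0.8;0 0 0 0.025 0 -0.175 0.8;0 0 0 0.075 0.0063 -0.1913 0.8;0 0 0 0.1313 0.0125 -0.1913 0.7;0 0 0 0.1875 0.0188 -0.1913 0.7;0 0 0 0.2438 0.025 -0.1913 0.7;0 0 0 0.3 0.0313 -0.1913 0.7;0 0 0 0.3563 0.0375 -0.1913 0.7;0 0 0 0.4125 0.0438 -0.1913 0.7;0 0 0 0.4688 0.05 -0.1913 0.7;0 0 0 0.525 0.0563 -0.1913 0.7;0 0 0 0.5813 0.0625 -0.1913 0.7;0 0 0 0.6375 0.0688 -0.1913 0.7"
  force: 30

```text
time_s: 24.4
position: [0.5863, 0.2131, 0.1947]
tool_rot: [[0.0, 1.0, 0.001], [1.0, -0.0, 0.0], [0.0, 0.001, -1.0]]
force: [0.4, -0.3, -0.9]
opening: 0.0598
finger_force: 0.0
```

Run:
```python
from h import *
im,D=shot("top","t7.png"); P=cloud("top",D); g=cv2.cvtColor(im,cv2.COLOR_RGB2GRAY); h=cv2.cvtColor(im,cv2.COLOR_RGB2HSV)
s=np.s_[220:290,430:515]; m=np.zeros(g.shape,bool); m[s]=(h[s][...,0]>45)&(h[s][...,0]<100)&(h[s][...,1]>40)
v,u=np.nonzero(m); q=cv2.minEnclosingCircle(np.stack([u,v],1).astype(np.float32)); print(q,m.sum(),onz("top",*q[0],.046),np.percentile(P[m][:,2],[10,50,90]))
t=m&(P[...,2]>.055); v,u=np.nonzero(t); print(onz("top",u.mean(),v.mean(),.06),t.sum())
print(caps(im,D,(120,240,170,330),.096)); print(ctrl.read_state()["position"])
cv2.imwrite("pics/c7.png",cv2.resize(im[195:305,420:560,::-1],None,fx=4,fy=4,interpolation=2))
```

```text
((453.3708190917969, 265.5501708984375), 31.06237030029297) 298 [ 0.50564783 -0.26654683  0.046     ] [0.04121473 0.0585493  0.06093372]
[ 0.53032998 -0.2962031   0.06      ] 217
{'red': None, 'blue': None, 'yellow': None}
[0.58587559 0.21986739 0.19459182]
```

View pics/c7.png

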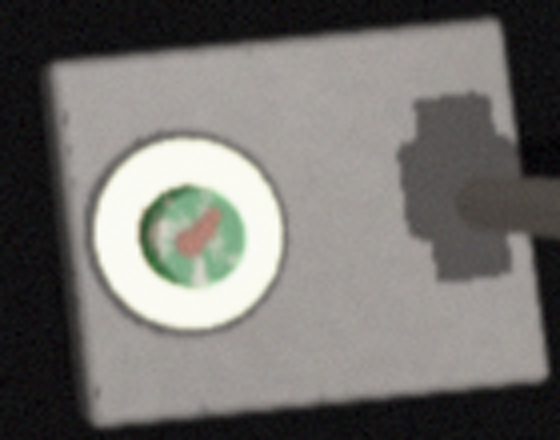

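The dish sits centred on the plate: plate circle centre at crop (188,232), dish at (192,235), within about 2 mm. Back for the yellow bottle.

Converted, 10.2 cm / 80 = 0.1275, 8 cm / 80 = 0.1.

servo_tool:
  series: "0 0 0 0.05 0.0063 0 0.7;0 0 0 0.1 0.0125 0 0.7;0 0 0 0.1275 0.0138 0 0.7;0 0 0 0.1275 0.0138 0 0.7;0 0 0 0.1275 0.0138 0 0.7;0 0 0 0.1275 0.0138 0 0.7;0 0 0 0.1275 0.0138 0 0.7"

```text
time_s: 25.15
position: [0.5976, 0.3119, 0.194]
tool_rot: [[0.002, 1.0, 0.0], [1.0, -0.002, -0.0], [-0.0, 0.0, -1.0]]
force: [-0.4, -0.1, 0.7]
opening: 0.0596
finger_force: 0.0
```

Run:
```python
from h import *
print(ctrl.read_state()["position"])
im,D=shot("side","s8.png"); P=cloud("side",D)
for c in COL:
    m=mask(im,c,(205,330,90,165))
    n,l,st,ce=cv2.connectedComponentsWithStats(m.astype(np.uint8))
    for i in range(1,n):
        if st[i,4]>15: print(c,st[i].tolist(),np.median(P[l==i],axis=0).round(3))
```

```text
[0.59760313 0.31188274 0.19399909]
red [251, 108, 12, 13, 126] [0.518 0.292 0.096]
red [254, 134, 11, 10, 85] [0.519 0.285 0.022]
blue [222, 113, 10, 8, 60] [0.439 0.285 0.102]
```

Converted, 14.2 cm / 80 = 0.1775, 13.7 cm / 80 = 0.1713.

servo_tool:
  series: "0 0 0 0.0075 0 0.025 0.7;0 0 0 0.0075 0 0.075 0.7;0 0 0 0.0075 0 0.125 0.7;0 0 0 0.0075 0 0.1563 0.7;0 0 0 0.0075 0 0.1713 0.7;0 0 0 0.0075 0 0.1775 0.7;0 0 0 0.0075 0 0.1775 0.7;0 0 0 0.0075 0 0.1775 0;0 0 0 0.0075 0 0.1775 0;0 0 0 0.0075 0 0.1775 0;0 0 0 0.0075 0 0.1775 0;0 0 0 0.0075 0 0.1775 0;0 0 0 0.0075 0 0.1775 0"

```text
time_s: 26.5
position: [0.5986, 0.3198, 0.0541]
tool_rot: [[0.0, 1.0, 0.003], [1.0, -0.0, 0.001], [0.001, 0.003, -1.0]]
force: [-1.7, 0.2, 6.7]
opening: 0.035
finger_force: 29.7
```

Converted, -23.5 cm / 80 = -0.2938, -22 cm / 80 = -0.275.

servo_tool:
  series: "0 0 0 0 0 -0.0063 0;0 0 0 0 0 -0.025 0;0 0 0 0 0 -0.0563 0;0 0 0 -0.0125 0 -0.0938 0;0 0 0 -0.0625 -0.0063 -0.125 0;0 0 0 -0.1188 -0.025 -0.125 0;0 0 0 -0.175 -0.0438 -0.125 0;0 0 0 -0.2313 -0.0625 -0.125 0;0 0 0 -0.275 -0.0688 -0.1125 0;0 0 0 -0.2938 -0.0688 -0.0875 0;0 0 0 -0.2938 -0.0688 -0.0563 0;0 0 0 -0.2938 -0.0688 -0.035 0;0 0 0 -0.2938 -0.0688 -0.0213 0;0 0 0 -0.2938 -0.0688 -0.015 0;0 0 0 -0.2938 -0.0688 -0.015 0;0 0 0 -0.2938 -0.0688 -0.015 0;0 0 0 -0.2938 -0.0688 -0.015 0"

```text
time_s: 28.2
position: [0.5431, 0.0844, 0.0649]
tool_rot: [[0.0, 1.0, 0.002], [1.0, -0.0, 0.0], [0.0, 0.002, -1.0]]
force: [-0.2, 0.7, -1.6]
opening: 0.0349
finger_force: 30.3
```

```bash
cat > pl.py <<'E'
from h import *
import sys
c=sys.argv[1]; print(ctrl.read_state()["position"])
im,D=shot("side",sys.argv[2]+".png"); P=cloud("side",D)
m=mask(im,c,(225,325,140,240)); n,l,st,ce=cv2.connectedComponentsWithStats(m.astype(np.uint8))
for i in range(1,n):
    if st[i,4]>15: print(c,st[i].tolist(),ce[i].round(1),np.median(P[l==i],axis=0).round(4))
cv2.imwrite("pics/c"+sys.argv[2]+".png",cv2.resize(im[140:250,215:335,::-1],None,fx=4,fy=4,interpolation=2))
E
python3 pl.py yellow s9
```

```text
[0.54311292 0.08442534 0.06489388]
```

View pics/cs9.png

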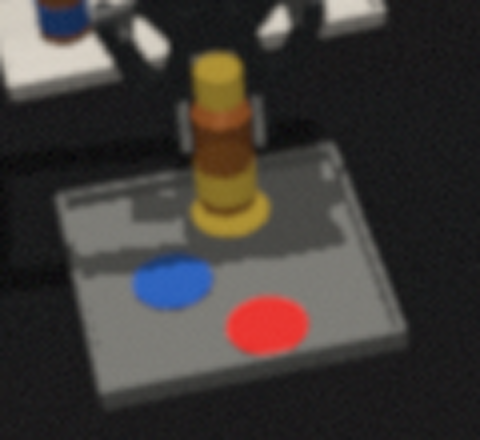

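The crop shows yellow held upright just above its coaster: bottle foot at (226,207), coaster at (230,212). I'll nudge +1 mm in x and lower.

Converted, 1 cm / 80 = 0.0125, 0.95 cm / 80 = 0.0119.

servo_tool:
  series: "0 0 0 0 0.0006 0.0038 0;0 0 0 0 0.0013 0.0063 0;0 0 0 0 0.0013 0.0088 0;0 0 0 0 0.0013 0.01 0;0 0 0 0 0.0013 0.0113 0;0 0 0 0 0.0013 0.0119 0;0 0 0 0 0.0013 0.0125 0;0 0 0 0 0.0013 0.0125 0"

```text
time_s: 29.05
position: [0.5435, 0.0843, 0.056]
tool_rot: [[0.0, 1.0, 0.0], [1.0, -0.0, -0.0], [-0.0, 0.0, -1.0]]
force: [-11.5, -0.3, 20.3]
opening: 0.0348
finger_force: 33.0
```

Converted, 20.4 cm / 80 = 0.255, 18 cm / 80 = 0.225.

servo_tool:
  series: "0 0 0 0 0 -0.0013 0;0 0 0 0 0 -0.0013 0.2;0 0 0 0 0 -0.0013 0.7;0 0 0 0 0 -0.0013 0.7;0 0 0 0 0 -0.0013 0.7;0 0 0 0 0 -0.0125 0.7;0 0 0 0 0 -0.05 0.7;0 0 0 0 0 -0.1 0.7;0 0 0 0.025 -0.0125 -0.15 0.7;0 0 0 0.075 -0.0375 -0.175 0.7;0 0 0 0.125 -0.0625 -0.175 0.7;0 0 0 0.175 -0.0875 -0.175 0.7;0 0 0 0.225 -0.1125 -0.175 0.7;0 0 0 0.255 -0.13 -0.175 0.7;0 0 0 0.255 -0.13 -0.175 0.7;0 0 0 0.255 -0.13 -0.175 0.7;0 0 0 0.255 -0.13 -0.175 0.7;0 0 0 0.255 -0.13 -0.175 0.7"

```text
time_s: 30.85
position: [0.44, 0.2872, 0.1938]
tool_rot: [[0.002, 1.0, 0.0], [1.0, -0.002, -0.0], [-0.0, 0.0, -1.0]]
force: [0.1, 0.2, -0.5]
opening: 0.0598
finger_force: 0.0
```

Run:
```python
from h import *
print(ctrl.read_state()["position"])
im,D=shot("top","t9.png"); print(caps(im,D,(120,365,170,330),.098)); P=cloud("top",D)
m=mask(im,"yellow",(255,365,195,300),120,70); 
c=m&(P[...,2]<.03); v,u=np.nonzero(c); q=cv2.minEnclosingCircle(np.stack([u,v],1).astype(np.float32)); print(onz("top",*q[0],.006),q[1])
```

```text
[0.43998662 0.28724218 0.19380812]
{'red': ([0.5179, 0.3002, 0.106], [0.5178, 0.3003, 0.106], 7.5, 173, 0.1039), 'blue': ([0.4766, 0.156, 0.106], [0.4394, 0.2847, 0.106], 80.6, 156, 0.1043), 'yellow': ([0.5399, 0.0772, 0.106], [0.5395, 0.0821, 0.106], 10.0, 175, 0.1057)}
[0.54169999 0.08269982 0.006     ] 11.50103759765625
```

servo_tool:
  series: "0 0 0 0.0013 0 0.025 0.7;0 0 0 0.0013 0 0.075 0.7;0 0 0 0.0013 0 0.125 0.7;0 0 0 0.0013 0 0.1563 0.7;0 0 0 0.0013 0 0.1713 0.7;0 0 0 0.0013 0 0.1775 0.7;0 0 0 0.0013 0 0.1775 0.7;0 0 0 0.0013 0 0.1775 0;0 0 0 0.0013 0 0.1775 0;0 0 0 0.0013 0 0.1775 0;0 0 0 0.0013 0 0.1775 0;0 0 0 0.0013 0 0.1775 0;0 0 0 0.0013 0 0.1775 0"

```text
time_s: 32.2
position: [0.4406, 0.29, 0.0536]
tool_rot: [[0.0, 1.0, 0.003], [1.0, -0.0, 0.001], [0.001, 0.003, -1.0]]
force: [-1.6, -0.6, 6.7]
opening: 0.035
finger_force: 29.9
```

Converted, -26.6 cm / 80 = -0.3325, -11.5 cm / 80 = -0.1438.

servo_tool:
  series: "0 0 0 0 0 -0.0063 0;0 0 0 0 0 -0.025 0;0 0 0 0 0 -0.0563 0;0 0 0 0 0 -0.1063 0;0 0 0 -0.0375 0 -0.1438 0;0 0 0 -0.0938 0 -0.15 0;0 0 0 -0.15 0.0125 -0.15 0;0 0 0 -0.2063 0.025 -0.15 0;0 0 0 -0.2625 0.05 -0.15 0;0 0 0 -0.3125 0.075 -0.15 0;0 0 0 -0.3325 0.0825 -0.1375 0;0 0 0 -0.3325 0.0825 -0.1 0;0 0 0 -0.3325 0.0825 -0.0625 0;0 0 0 -0.3325 0.0825 -0.0375 0;0 0 0 -0.3325 0.0825 -0.0225 0;0 0 0 -0.3325 0.0825 -0.015 0;0 0 0 -0.3325 0.0825 -0.015 0;0 0 0 -0.3325 0.0825 -0.015 0;0 0 0 -0.3325 0.0825 -0.015 0"

```text
time_s: 34.1
position: [0.5063, 0.0232, 0.0651]
tool_rot: [[0.0, 1.0, 0.002], [1.0, -0.0, -0.0], [-0.0, 0.002, -1.0]]
force: [-0.1, -0.2, -0.4]
opening: 0.0348
finger_force: 30.4
```

```bash
python3 pl.py blue s10
```

```text
[0.5062588  0.02321965 0.06509559]
blue [248, 171, 12, 9, 74] [253.3 175.1] [0.5048 0.0168 0.1133]
blue [249, 208, 18, 9, 73] [257.6 213. ] [0.5048 0.0102 0.0038]
```

View pics/cs10.png

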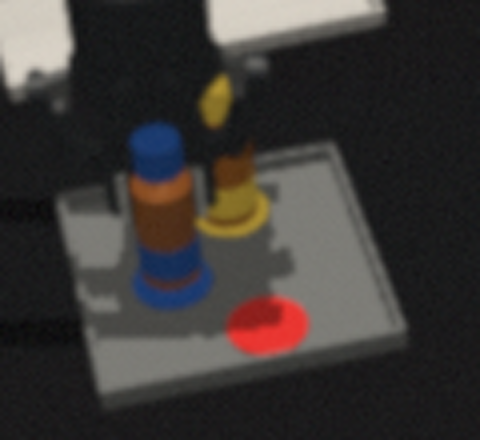

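Blue is upright just above its coaster (foot at crop (169,280), coaster (173,282)), with yellow standing behind it. Small nudge, then lower.

Converted, 0.93 cm / 80 = 0.0116, 0.88 cm / 80 = 0.011.

servo_tool:
  series: "0 0 0 0.0006 0.0006 0.0038 0;0 0 0 0.0013 0.0013 0.0063 0;0 0 0 0.0013 0.0013 0.0088 0;0 0 0 0.0013 0.0013 0.01 0;0 0 0 0.0013 0.0013 0.011 0;0 0 0 0.0013 0.0013 0.0116 0;0 0 0 0.0013 0.0013 0.0116 0"

```text
time_s: 34.85
position: [0.5062, 0.0242, 0.0556]
tool_rot: [[0.0, 1.0, -0.0], [1.0, -0.0, -0.0], [-0.0, -0.0, -1.0]]
force: [-7.3, 0.7, 13.0]
opening: 0.0347
finger_force: 31.9
```

Converted, 27.8 cm / 80 = 0.3475, 24.5 cm / 80 = 0.3063.

servo_tool:
  series: "0 0 0 0 0 -0.0006 0;0 0 0 0 0 -0.0009 0.2;0 0 0 0 0 -0.0009 0.7;0 0 0 0 0 -0.0009 0.7;0 0 0 0 0 -0.0009 0.7;0 0 0 0 0 -0.0125 0.7;0 0 0 0 0 -0.05 0.7;0 0 0 0 0 -0.1 0.7;0 0 0 0.025 0 -0.15 0.7;0 0 0 0.0813 0 -0.175 0.7;0 0 0 0.1375 0.0063 -0.175 0.7;0 0 0 0.1938 0.0125 -0.175 0.7;0 0 0 0.25 0.0144 -0.175 0.7;0 0 0 0.3063 0.0144 -0.175 0.7;0 0 0 0.3475 0.0144 -0.175 0.7;0 0 0 0.3475 0.0144 -0.175 0.7;0 0 0 0.3475 0.0144 -0.175 0.7;0 0 0 0.3475 0.0144 -0.175 0.7"

```text
time_s: 36.65
position: [0.518, 0.3014, 0.1946]
tool_rot: [[0.001, 1.0, 0.0], [1.0, -0.001, -0.0], [-0.0, 0.0, -1.0]]
force: [0.5, -0.3, -0.3]
opening: 0.0599
finger_force: 0.0
```

Run:
```python
from h import *
print(ctrl.read_state()["position"])
im,D=shot("top","t11.png"); print(caps(im,D,(255,365,195,300),.098))
```

```text
[0.51795836 0.30138644 0.19462161]
{'red': None, 'blue': ([0.5045, 0.0226, 0.106], [0.5047, 0.0225, 0.106], 7.0, 154, 0.1059), 'yellow': ([0.5435, 0.0829, 0.106], [0.5396, 0.0824, 0.106], 9.5, 174, 0.1058)}
```

Blue is within 1 mm of its start pose. Now red.

Converted, 14.3 cm / 80 = 0.1788, 13.7 cm / 80 = 0.1713.

servo_tool:
  series: "0 0 0 0 0 0.025 0.7;0 0 0 0 0 0.075 0.7;0 0 0 0 0 0.125 0.7;0 0 0 0 0 0.1563 0.7;0 0 0 0 0 0.1713 0.7;0 0 0 0 0 0.1788 0.7;0 0 0 0 0 0.1788 0.7;0 0 0 0 0 0.1788 0;0 0 0 0 0 0.1788 0;0 0 0 0 0 0.1788 0;0 0 0 0 0 0.1788 0;0 0 0 0 0 0.1788 0;0 0 0 0 0 0.1788 0"

```text
time_s: 38.0
position: [0.5193, 0.3028, 0.0536]
tool_rot: [[0.0, 1.0, 0.003], [1.0, -0.0, 0.001], [0.001, 0.003, -1.0]]
force: [-0.7, -1.5, 6.7]
opening: 0.0346
finger_force: 30.4
```

Converted, -32.3 cm / 80 = -0.4038, 1.5 cm / 80 = 0.0188.

servo_tool:
  series: "0 0 0 0 0 -0.0063 0;0 0 0 0 0 -0.025 0;0 0 0 0 0 -0.0563 0;0 0 0 0 0 -0.1063 0;0 0 0 -0.0375 0.0063 -0.15 0;0 0 0 -0.0875 0.0125 -0.1688 0;0 0 0 -0.1438 0.0188 -0.1688 0;0 0 0 -0.2 0.0313 -0.1688 0;0 0 0 -0.2563 0.0438 -0.1688 0;0 0 0 -0.3125 0.05 -0.1688 0;0 0 0 -0.3688 0.05 -0.1688 0;0 0 0 -0.4038 0.05 -0.15 0;0 0 0 -0.4038 0.05 -0.1063 0;0 0 0 -0.4038 0.05 -0.0625 0;0 0 0 -0.4038 0.05 -0.0375 0;0 0 0 -0.4038 0.05 -0.0225 0;0 0 0 -0.4038 0.05 -0.015 0;0 0 0 -0.4038 0.05 -0.015 0;0 0 0 -0.4038 0.05 -0.015 0;0 0 0 -0.4038 0.05 -0.015 0"

```text
time_s: 40.0
position: [0.5589, -0.0209, 0.065]
tool_rot: [[0.0, 1.0, 0.003], [1.0, -0.0, -0.0], [-0.0, 0.003, -1.0]]
force: [0.3, -0.5, -1.1]
opening: 0.0349
finger_force: 30.3
```

```bash
python3 pl.py red s12
```

```text
[ 0.55885979 -0.02085206  0.06502478]
red [272, 181, 13, 15, 158] [278.2 188. ] [ 0.5576 -0.0313  0.1113]
red [272, 209, 20, 20, 273] [281.3 219.4] [ 0.5582 -0.0366  0.0184]
```

View pics/cs12.png

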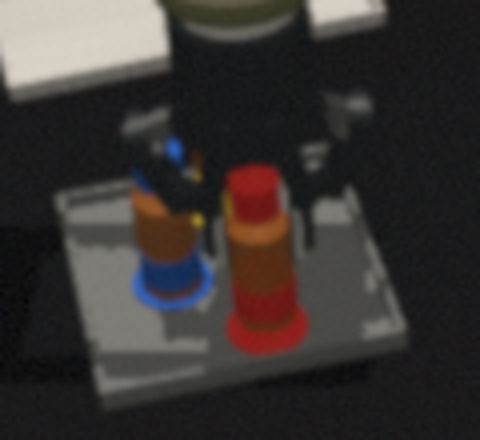

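Red is upright above its coaster (foot at crop (265,320), coaster (268,326)), about 9 mm up. Lowering.

Converted, 0.93 cm / 80 = 0.0116, 0.88 cm / 80 = 0.011.

servo_tool:
  series: "0 0 0 0 0.0006 0.0038 0;0 0 0 0 0.0006 0.0063 0;0 0 0 0 0.0006 0.0088 0;0 0 0 0 0.0006 0.01 0;0 0 0 0 0.0006 0.011 0;0 0 0 0 0.0006 0.0116 0;0 0 0 0 0.0006 0.0116 0"

```text
time_s: 40.75
position: [0.5582, -0.0209, 0.0554]
tool_rot: [[0.0, 1.0, -0.0], [1.0, -0.0, -0.0], [-0.0, -0.0, -1.0]]
force: [-6.5, -0.4, 13.1]
opening: 0.0346
finger_force: 31.7
```

Contact. Release, lift clear and retreat to the left so both cameras can see.

Converted, 33 cm / 80 = 0.4125, 6.5 cm / 80 = 0.0813.

servo_tool:
  series: "0 0 0 0 0 -0.0006 0;0 0 0 0 0 -0.0009 0.2;0 0 0 0 0 -0.0009 0.7;0 0 0 0 0 -0.0009 0.7;0 0 0 0 0 -0.0009 0.7;0 0 0 0 0 -0.0125 0.7;0 0 0 0 0 -0.05 0.7;0 0 0 0 0 -0.1 0.7;0 0 0 0.025 0 -0.15 0.7;0 0 0 0.0813 -0.0125 -0.1875 0.7;0 0 0 0.1375 -0.025 -0.1875 0.7;0 0 0 0.1938 -0.0375 -0.1875 0.7;0 0 0 0.25 -0.05 -0.1875 0.7;0 0 0 0.3063 -0.05 -0.1875 0.7;0 0 0 0.3625 -0.05 -0.1875 0.7;0 0 0 0.4125 -0.05 -0.1875 0.7;0 0 0 0.4125 -0.05 -0.1875 0.7;0 0 0 0.4125 -0.05 -0.1875 0.7;0 0 0 0.4125 -0.05 -0.1875 0.7"

```text
time_s: 42.65
position: [0.5185, 0.3085, 0.2044]
tool_rot: [[0.001, 1.0, 0.0], [1.0, -0.001, -0.0], [-0.0, 0.0, -1.0]]
force: [-0.0, 0.4, -0.7]
opening: 0.0601
finger_force: 0.0
```

Run:
```python
from h import *
im,D=shot("top","t13.png"); print(caps(im,D,(255,365,195,300),.1)); s,_=shot("side","s13.png")
cv2.imwrite("pics/c13.png",np.hstack([cv2.resize(im[195:300,255:365,::-1],(385,368),interpolation=2),cv2.resize(s[145:245,220:325,::-1],(386,368),interpolation=2)]))
```

```text
{'red': ([0.556, -0.0206, 0.108], [0.5559, -0.0207, 0.108], 7.3, 169, 0.1057), 'blue': ([0.5045, 0.0224, 0.108], [0.5047, 0.0225, 0.108], 7.0, 152, 0.1058), 'yellow': ([0.5427, 0.079, 0.108], [0.5396, 0.0821, 0.108], 9.7, 175, 0.106)}
```

View pics/c13.png

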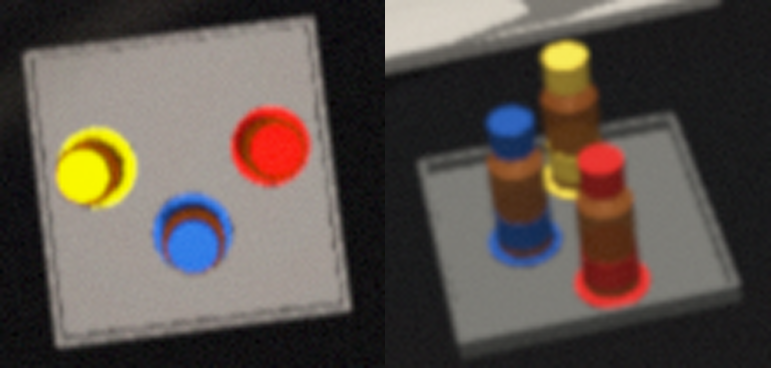

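The three bottles stand upright on their own coasters (caps at crop (85,177), (192,245) and (275,150)), each within about 2 mm of the middle. The gripper is clear and the dish is on the stage, so I'm handing in.

```bash
python3 -c "
from plant import ctrl
print(ctrl.finish_job())"
```

```text
the job is handed in; nothing more can be done
None
```

Job handed in at about 43 s: the dish is on the middle of the stage plate, all three bottles are upright on their own coasters (each within about 2 mm in the camera images), and the arm never went near the beaker.

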